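Seat a lens barrel in the V-block and hold it down

TASK

Pull the drawer of the low white cabinet open, take out the lens barrel, and lay it in the V-block (the block with V-shaped notches, not the one with square notches) so that it rests fully down on both sloping sides, centred lengthwise. Press it straight down, gently but clearly (about 10 N on top of its own weight; never more than 60 N on a side), and finish while still holding it pressed there: do not let go. Leave the bottle and the loose screw cap where they stand.

Things in the scene. Friction and masses are not known exactly. Their poses are not given: they have to be found in the camera images.
- unit: Low white cabinet with one drawer, 260 (x, depth) x 220 (y) x 90 (z) mm, fixed to the bench. Origin: centre of its underside. Its front with the drawer looks along its own -x and the drawer slides out along its own -x.
- unit_drawer0 (a joint): How far the drawer is pulled out, in m: 0 is shut (as it starts), the stop is at 0.18. It slides with about 1 N of friction and stays where it is left.
- unit_drawer0_handle (a point): Middle of the drawer's handle: a round level bar 11 mm thick, 110 mm long, along the cabinet's y, 50 mm in front of the drawer's front face (44 mm free behind the bar), 68 mm above the bench, 22 mm below the cabinet's top; it can be pinched from above. Axes: those of the cabinet.
- barrel: Lens barrel: dark metal cylinder, a bright ring and a round glass at each end, 32 mm in diameter, 110 mm long, 0.22 kg (give or take a quarter). Origin: its middle, on the axis; own x along the axis; both ends alike. It lies in the drawer across the slide, axis 38 mm above the bench, 128 mm behind the handle bar. Its middle stretch is free for fingers down to the drawer floor.
- vblock: V-block, fixed: base plate 124 (x) x 76 (y) x 10 mm and two steel upstands 64 mm wide, 49 mm high, each with a 90-degree V notch on top, 43 mm wide, along its own x. The upstands lie 31 to 49 mm either side of the middle; the 62 mm gap between them is free down to the base plate. Origin: centre of the underside. The axis of a seated barrel runs 50 mm above the origin.
- v_left: The two sloping notch sides of the V-block on its own +y side (fixed to it, same origin and axes), at 45 degrees, ground and polished (friction about 0.25): the first contact line.
- v_right: The two sloping notch sides of the V-block on its own -y side (fixed to it, same origin and axes), likewise polished: the second contact line.
- ublock: A block of the same size and metals as the V-block, also fixed, but with flat-bottomed square notches 42 mm wide: the wrong one. Origin: centre of its underside, own x along the notches.
- bottle: Bystander: amber jar with a blue screw cap, 72 mm in diameter, 150 mm high. Origin: centre of its underside.
- cap1: Bystander: loose blue screw cap on the bench, 42 mm in diameter, 22 mm high. Origin: centre of its underside.
- rack (a point): Four small black ribs, 7 mm high, on the drawer floor, which keep the barrel from rolling; they lie 38 to 50 mm either side of the drawer's middle. Origin: centre of the drawer floor, 22 mm above the bench; axes of the cabinet. Inside, the drawer is 178 mm wide and 215 mm long, with side and back walls whose tops are 68 mm above the bench; the top of its front plate is 78 mm above the bench.
There are look-alikes about, which are no part of the job. What is shaped like the vblock but brown is not meant.

How it is judged:
On the way:
1. the drawer is pulled open by 90 mm or more (value of joint unit_drawer0 above 0.09 m), for 0.2 s.
At the end, for the whole second after the job is handed in: Barrel in the V: along the notches within 0.05 rad, axis within 3 mm sideways, 46 to 52.5 mm above the block's foot, centred lengthwise within 12 mm; fingers touch it with over 2 N; over 3.5 N on each sloping side (weight alone: under 2); at rest; bottle and cap within 30 mm of their start (contact force between the fingers and barrel above 2 N and contact force between barrel and v_left above 3.5 N and contact force between barrel and v_right above 3.5 N and x of barrel in the frame of vblock between -0.012 and 0.012 m and y of barrel in the frame of vblock between -0.003 and 0.003 m and z of barrel in the frame of vblock between 0.046 and 0.0525 m and angle between the x axis of barrel and the x axis of vblock, either way round below 0.05 rad and linear speed of barrel below 0.01 m/s and distance of each of bottle, cap1 from where it was at the start of the episode below 0.03 m and angle between bottle's own z axis and vertical below 0.2 rad); the arm keeps its last pose, push and grip.
It fails at once if the barrel is pressed on one side of the V with more than 60 N (contact force between barrel and v_left above 60 N or contact force between barrel and v_right above 60 N).
It fails at once if the bottle or the cap is knocked away (distance of any of bottle, cap1 from where it was at the start of the episode above 0.05 m).
It also fails if it takes over 58 s, if anything falls off the work surface, if the arm or the gripper's body presses on something with over 40 N, if the wrist force passes 120 N, or if a joint passes its speed limit or range.

ROBOT

A 6-joint arm with a two-finger parallel gripper is mounted at the origin on the work surface. World frame = base frame: x ahead of the robot, y to its left, z up, the work surface at z = 0. Lengths are in m, angles in rad, forces in N, time in s.
With the tool pointing down it reaches from about 0.35 to 0.85 m from the base axis. Payload 8.1 kg.
Tool frame: the origin (TCP) lies on the centre line of the jaws, within the pads' length; the fingertips stand robot.finger_overhang ahead of it and the grasp point (between the pads) lies 5 mm behind it (robot.finger_overhang is the distance from the TCP to the fingertips, in m); z points along the fingers, y is the direction in which the jaws open and shut (so a half turn about z gives the same grasp; the last joint's range is limited). The gripper opens to 93 mm and grips with 3 to 60 N. Pads are 15 mm wide; open, the fingers measure 128 mm over their backs; the gripper's body (75 mm by 188 mm) begins 65 mm behind the grasp point.
Start: joints at [-1.21, 0.13, 1.488, -0, 1.523, -0.085], TCP at [0.259, -0.541, 0.233] pointing down, gripper open.
Joint ranges: [-2.96, 2.96], [-0.89, 2.26], [0.02, 2.5], [-1.34, 4.48], [0, 2.73], [-2.66, 2.66]. Speed limits (rad/s): [2.39, 2.39, 2.79, 3.14, 3.14, 3.14].

INTERFACE

Orientations are given as a rotation vector (axis times angle).
In Python, from plant import robot gives the robot as it stands. The module is installed in compiled form; this text tells all that it offers.
- The arm moves only by the tool carry_out, never from a script. Its argument "commands" is a list that holds one entry, the list of rows, each a list of 4 numbers: the shift along the tool's x, y, z in cm, then the turn about the tool's z in degrees. In form: [[[tx, ty, tz, roll], ...]]. A call has 1 to 20 rows; each row shifts and turns the commanded pose from where the row before left it, along the tool's axes as they then stand; what a row does not reach is not made up. A row lasts 1/12 s, in which the tool goes at most 41.7 mm and 7.16 degrees, less where a joint would pass 70% of its speed; a pose out of reach is approached as far as the arm can. A call is refused whole if a number of a shift passes 4.17 or a number of a turn 7.16, either way. A call with a gripper value outside its range is refused whole. "claw" is the finger opening in cm, from 0 to 9.3, set as the call begins (left out, the last holds). The fingers move at their own pace and stop on an object; "grip_force" is the grip in N (left out, the last holds). Time passes only in rows, so rows that do not move let the fingers close. It gives the time, the measured TCP pose, the force and the opening at its end, in the units of the state.
- robot.read_state(): the state, without advancing time (a new reading comes with each control period).
- robot.read_camera(name): name is "side" or "top" or "wrist"; returns the picture (400x640x3 uint8, red, green, blue); there is no depth.
- robot.camera_params(name): a dict with "mtx" (3x3 intrinsics, pixels), "R" (3x3) and "t" (3): a world point X has camera coordinates R X + t. Camera axes: x right, y down, z forward; pixel columns grow to the right and rows downward; lengths in m; the calibration is good to about 2 mm. A picture is of the moment at which its call begins: read the wrist's pose just before it. camera_params takes no time and is no camera call; for the wrist camera it gives the pose at the moment of the call.
- robot.close_job(): hands the job in, once; it reports no verdict.
The state is a dict: "t": time; "q": joint angles; "dq": joint speeds; "joint_torque": joint torques, N m; "tool_pos": TCP position; "orientation": TCP orientation; "force": force on the tool from outside, world axes, zero at the start; "wrist_torque": the same for the moment, N m; "opening": finger opening in m.
Only numpy, scipy, OpenCV 4.12 (cv2) and the standard library are available. Lean on these libraries where they do the work, as an engineer would, in place of code of your own. Each camera call takes 0.05 s, during which the arm holds its last target.

## Working session

There is one attempt and no reset: what is moved stays moved. The work goes in short steps, Python scripts to look and compute and a tool call to move; the robot and the scene stay as the last step left them, time stands still between calls to the robot, and variables do not carry over. Pictures are saved under pics/ and viewed, and the job is handed in when it is done.

Besides the shell and the picture viewer there is one more tool, called by a JSON object that holds its "api" and its "payload", one argument or row to a line. carry_out: Moves the arm, as the interface text tells. Its arguments: {"type":"object","properties":{"commands":{"type":"array","items":{"type":"array","items":{"type":"array","items":{"type":"number"}}}},"claw":{"type":"number"},"grip_force":{"type":"number"}},"required":["commands"]}

```bash
mkdir -p pics; python3 - <<'E'
from plant import robot
import cv2,numpy as np
s=robot.read_state();print({k:np.round(v,3).tolist() for k,v in s.items()}, robot.finger_overhang)
for n in ["side","top","wrist"]:
    p=robot.camera_params(n);im=robot.read_camera(n);cv2.imwrite(f"pics/{n}0.png",im[:,:,::-1])
    print(n,np.round(p["mtx"],1).tolist(),np.round(p["R"],3).tolist(),np.round(p["t"],3).tolist(), np.round(-np.array(p["R"]).T@p["t"],3))
E
```

```text
{'t': 0.0, 'q': [-1.21, 0.131, 1.489, -0.0, 1.523, -0.085], 'dq': [0.002, 0.0, -0.001, -0.001, -0.0, -0.001], 'joint_torque': [-0.001, -55.984, -49.176, 0.077, 0.035, -0.0], 'tool_pos': [0.259, -0.541, 0.232], 'orientation': [-3.062, -0.694, 0.0], 'force': [-0.87, 0.026, 0.417], 'wrist_torque': [-0.036, 0.031, 0.007], 'opening': 0.093} 0.014
side [[486.7, 0.0, 322.8], [0.0, 486.7, 194.8], [0.0, 0.0, 1.0]] [[-0.767, -0.641, -0.02], [-0.369, 0.467, -0.803], [0.524, -0.609, -0.595]] [0.332, 0.277, 1.218] [-0.281  0.826  0.954]
top [[435.8, 0.0, 317.1], [0.0, 435.8, 196.3], [0.0, 0.0, 1.0]] [[-0.002, -1.0, 0.003], [-0.981, 0.002, -0.193], [0.193, -0.003, -0.981]] [-0.074, 0.507, 0.985] [ 0.307 -0.072  1.065]
wrist [[282.4, 0.0, 323.2], [0.0, 282.4, 200.7], [0.0, 0.0, 1.0]] [[0.432, -0.902, -0.001], [-0.866, -0.415, 0.279], [-0.252, -0.119, -0.96]] [-0.6, -0.034, 0.391] [ 0.328 -0.508  0.384]
```

```bash
ls . pics
```

```text
.:
pics

pics:
side0.png
top0.png
wrist0.png
```

View pics/top0.png

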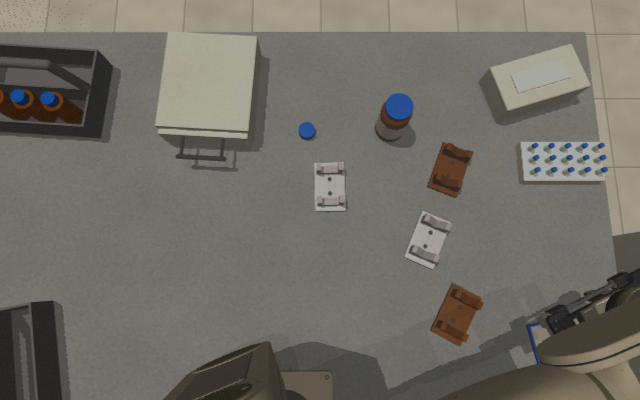

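View pics/side0.png

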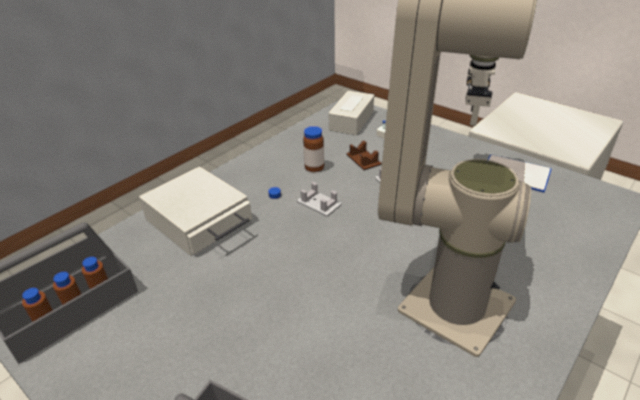

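View pics/wrist0.png

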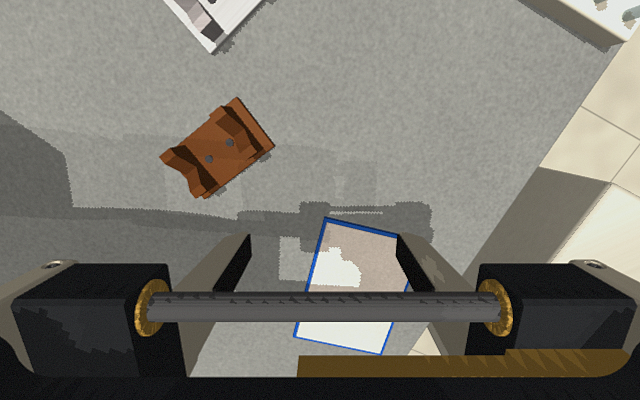

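```bash
python3 - <<'E'
import cv2,numpy as np
t=cv2.imread("pics/top0.png");s=cv2.imread("pics/side0.png")
a=cv2.resize(t[150:280,300:460],(800,650),interpolation=cv2.INTER_CUBIC)[:, :]
cv2.imwrite("pics/c1.png",cv2.resize(a,(640,520)))
cv2.imwrite("pics/c2.png",cv2.resize(s[160:230,270:370],(800,560),interpolation=cv2.INTER_CUBIC))
cv2.imwrite("pics/c3.png",cv2.resize(t[20:170,140:270],(520,600),interpolation=cv2.INTER_CUBIC))
E
```

```text
(no output)
```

View pics/c1.png

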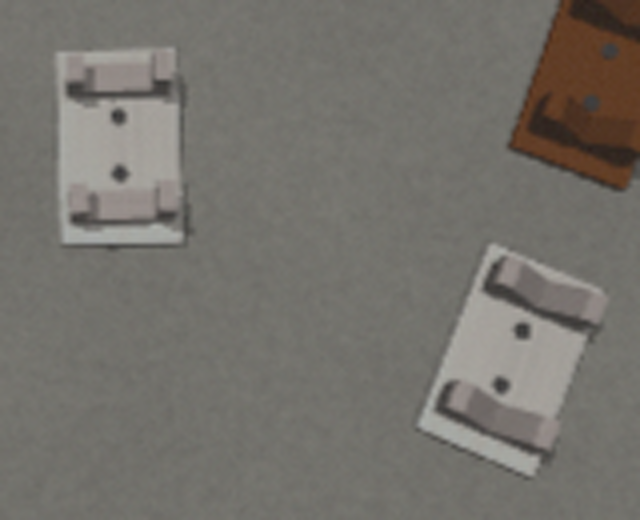

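View pics/c2.png

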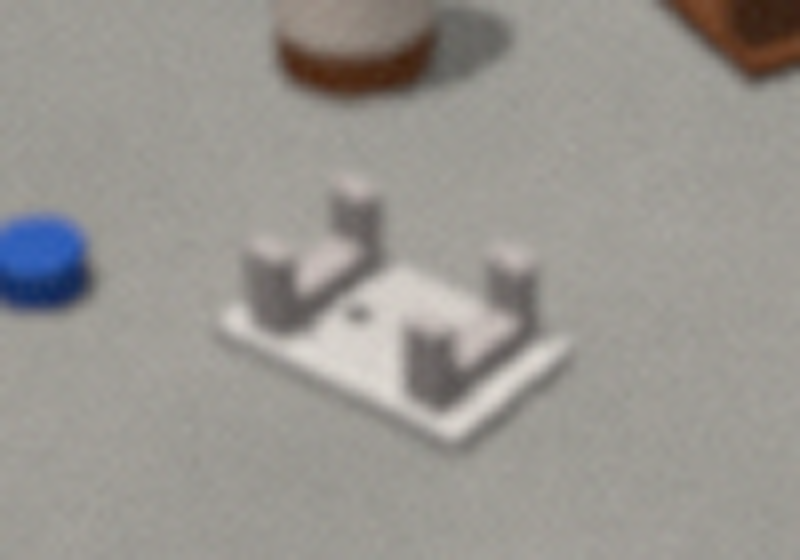

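View pics/c3.png

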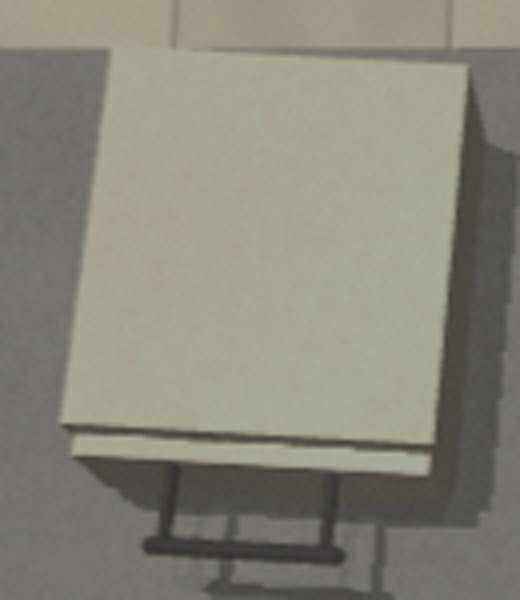

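The pale block at top (330,187) has square notches (ublock). The pale one at (430,240) has sloping V notches, so it is the vblock. The browns at (451,168) and (457,314) are decoys. Next I measure.

```bash
cat > h.py <<'E'
import cv2,numpy as np
from plant import robot
def par(n):
    p=robot.camera_params(n);return np.array(p["mtx"]),np.array(p["R"]),np.array(p["t"])
def ray(P,uv):
    K,R,t=P;d=R.T@np.linalg.inv(K)@np.array([uv[0],uv[1],1.]);return -R.T@t,d/np.linalg.norm(d)
def plane(P,uv,z):
    c,d=ray(P,uv);return c+d*(z-c[2])/d[2]
def proj(P,X):
    K,R,t=P;x=K@(R@np.array(X)+t);return x[:2]/x[2]
def tri(P1,u1,P2,u2):
    c1,d1=ray(P1,u1);c2,d2=ray(P2,u2)
    s=np.linalg.lstsq(np.c_[d1,-d2],c2-c1,rcond=None)[0]
    a=c1+d1*s[0];b=c2+d2*s[1];return (a+b)/2,np.linalg.norm(a-b)
E
python3 - <<'E'
from h import *
T=par("top");S=par("side")
t=cv2.imread("pics/top0.png");s=cv2.imread("pics/side0.png")
# vblock plate mask
hsv=cv2.cvtColor(t,cv2.COLOR_BGR2HSV)
g=t.astype(int)
roi=np.zeros(t.shape[:2],np.uint8);roi[205:275,398:460]=1
m=((hsv[:,:,2]>150)&(roi>0)).astype(np.uint8)
m=cv2.morphologyEx(m,cv2.MORPH_CLOSE,np.ones((9,9)))
c=max(cv2.findContours(m,0,2)[0],key=cv2.contourArea)
r=cv2.minAreaRect(c);b=cv2.boxPoints(r);print("vb rect",r,b.round(1).tolist())
W=np.array([plane(T,q,.01) for q in b]);print(W.round(4),[np.linalg.norm(W[i]-W[i-1]).round(4) for i in range(4)],W.mean(0))
# two screws: dark
# cabinet top corners (from crop /4 +offset)
C=[(140+110/4,20+48/4),(140+468/4,20+66/4),(140+434/4,20+443/4),(140+64/4,20+425/4)]
W=np.array([plane(T,q,.09) for q in C]);print("cab",W.round(4).tolist(),[np.linalg.norm(W[i]-W[i-1]).round(4) for i in range(4)])
H=[(140+150/4,20+545/4),(140+340/4,20+556/4)]
W=np.array([plane(T,q,.068) for q in H]);print("hand",W.round(4).tolist(),np.linalg.norm(W[0]-W[1]),W.mean(0))
for h in W: print(proj(S,h))
cv2.imwrite("pics/c4.png",cv2.resize(s[160:260,130:260],(780,600),interpolation=cv2.INTER_CUBIC))
E
```

```text
vb rect ((427.2413635253906, 239.3965606689453), (30.45403480529785, 49.95204544067383), 21.801410675048828) [[403.79998779296875, 256.8999938964844], [422.3999938964844, 210.60000610351562], [450.70001220703125, 221.89999389648438], [432.1000061035156, 268.20001220703125]]
[[ 0.3656 -0.2834  0.01  ]
 [ 0.4783 -0.3335  0.01  ]
 [ 0.4503 -0.4012  0.01  ]
 [ 0.3387 -0.35    0.01  ]] [np.float64(0.0718), np.float64(0.1233), np.float64(0.0733), np.float64(0.1228)] [ 0.40823146 -0.3420282   0.01      ]
cab [[0.911, 0.2916, 0.09], [0.8987, 0.0714, 0.09], [0.6558, 0.0854, 0.09], [0.6672, 0.3031, 0.09]] [np.float64(0.2441), np.float64(0.2206), np.float64(0.2433), np.float64(0.2179)]
hand [[0.6004, 0.2555, 0.068], [0.5934, 0.1427, 0.068]] 0.11302534950757132 [0.59690075 0.19907594 0.068     ]
[215.92326116 238.51966571]
[247.83167136 219.07499652]
```

View pics/c4.png

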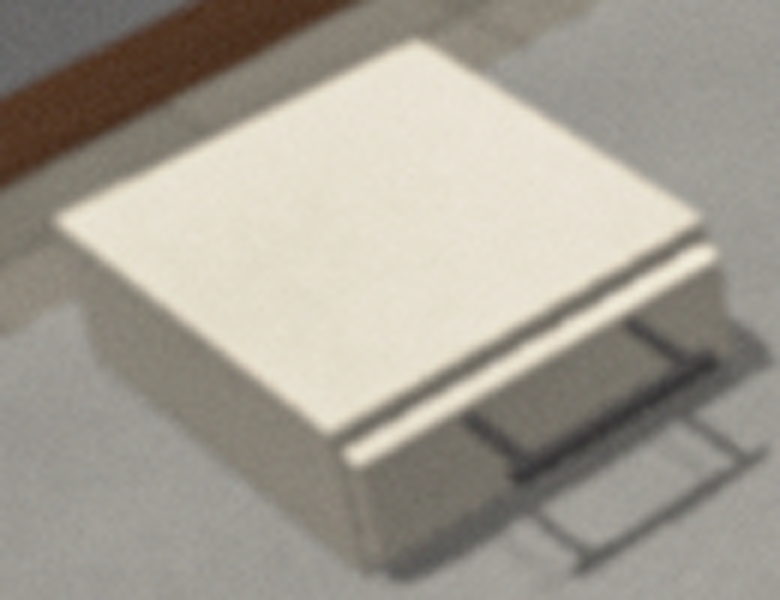

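{"api": "carry_out", "payload": {
  "commands": [
    [[2.7, -2.1, -0.3, 0], [2.7, -2.1, -0.3, 0], [2.7, -2.1, -0.3, 0], [2.7, -2.1, -0.3, 0], [2.7, -2.1, -0.3, 0], [2.7, -2.1, -0.3, 0], [0, 0, 0, 0]]
  ],
  "claw": 5
}}

```text
t: 0.73
tool_pos: [0.353, -0.3535, 0.2513]
orientation: [-3.062, -0.7, -0.003]
force: [-0.5, 0.7, 0.6]
opening: 0.0524
```

```bash
python3 - <<'E'
from h import *
import pickle
s=robot.read_state();print(s["t"],s["tool_pos"],s["orientation"],s["dq"])
P=par("wrist");im=robot.read_camera("wrist")[:,:,::-1]
cv2.imwrite("pics/w1.png",im);pickle.dump(P,open("w1.pkl","wb"))
cv2.imwrite("pics/s1.png",robot.read_camera("side")[:,:,::-1])
E
```

```text
0.7333 [ 0.35297883 -0.35348507  0.25125121] [-3.06160869 -0.70005591 -0.00308318] [-0.06850644  0.03995847 -0.03028147 -0.03877282 -0.03086364 -0.09244433]
```

View pics/w1.png

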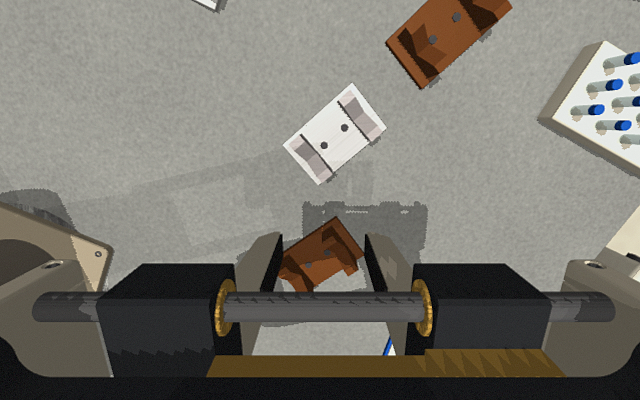

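View pics/s1.png

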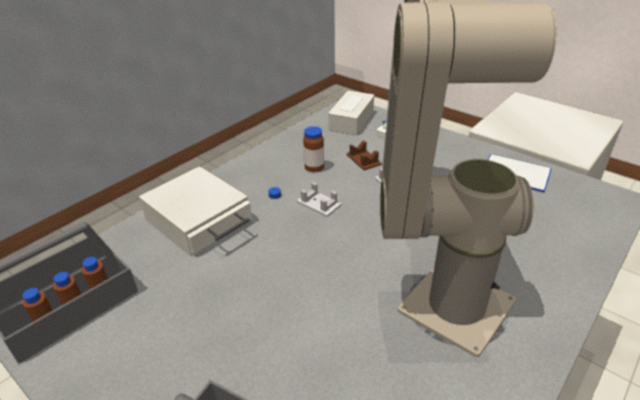

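```bash
cat > vb.py <<'E'
from h import *
import pickle,sys
n,x0,x1,y0,y1=sys.argv[1],*map(int,sys.argv[2:6]); zs=float(sys.argv[6]) if len(sys.argv)>6 else .01
P=pickle.load(open(n+".pkl","rb"));im=cv2.imread(f"pics/{n}.png")
c=im[y0:y1,x0:x1];g=c.min(2)
hs=cv2.cvtColor(c,cv2.COLOR_BGR2HSV)
m=(g>175).astype(np.uint8)
m=cv2.morphologyEx(m,cv2.MORPH_CLOSE,np.ones((15,15)))
k=max(cv2.findContours(m,0,2)[0],key=cv2.contourArea)
h=cv2.convexHull(k)+np.array([x0,y0])
W=np.array([plane(P,q[0],zs) for q in h])
mm=(W[:,:2]*1e4).astype(np.float32)
r=cv2.minAreaRect(mm);print("rect ctr",np.array(r[0])/1e4,"size",np.array(r[1])/1e4,"ang",r[2])
# dark round holes
d=(cv2.cvtColor(c,cv2.COLOR_BGR2GRAY)<90).astype(np.uint8)
nn,_,st,ct=cv2.connectedComponentsWithStats(d)
for i in range(1,nn):
    if st[i,4]>8: u=ct[i]+[x0,y0];print("dark",u.round(1),st[i].tolist(),plane(P,u,.01).round(4))
cv2.polylines(im,[h],True,(0,0,255),1)
cv2.imwrite(f"pics/{n}_d.png",cv2.resize(im[y0:y1,x0:x1],None,fx=4,fy=4,interpolation=cv2.INTER_CUBIC))
E
python3 vb.py w1 270 400 70 200
```

```text
rect ctr [ 0.40863655 -0.34330378] size [0.07555642 0.12315048] ang 66.21646881103516
dark [344.5 110.4] [68, 31, 15, 20, 37] [ 0.4446 -0.341   0.01  ]
dark [360.8 131.1] [83, 52, 16, 18, 31] [ 0.4303 -0.3731  0.01  ]
dark [343.9 127.3] [71, 55, 7, 6, 34] [ 0.4248 -0.3501  0.01  ]
dark [307.3 142.3] [30, 64, 17, 19, 35] [ 0.3852 -0.314   0.01  ]
dark [323.7 145.2] [51, 73, 6, 6, 30] [ 0.3915 -0.3359  0.01  ]
dark [326.7 165. ] [51, 88, 11, 14, 22] [ 0.3687 -0.3516  0.01  ]
```

View pics/w1_d.png

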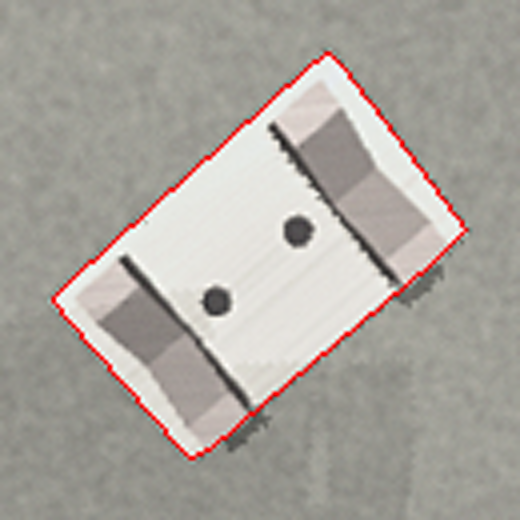

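```bash
python3 - <<'E'
from h import *
import pickle
T=par("top");Wc=pickle.load(open("w1.pkl","rb"));S=par("side")
print("holes",tri(T,(430.5,232.75),Wc,(343.9,127.3)),tri(T,(425.25,246.25),Wc,(323.7,145.2)))
print("handle",tri(T,(177.5,156.25),S,(216.7,239.2)),tri(T,(225,159),S,(248.7,220.8)))
t=cv2.imread("pics/top0.png");cv2.imwrite("pics/c5.png",cv2.resize(t[207:270,402:456],(600,700),interpolation=cv2.INTER_CUBIC)[:600])
# predicted V valley ends in both
o=np.array([.4084,-.3432,0]);a=-.414;ux=np.array([np.cos(a),np.sin(a),0])
for s in (.049,.031,-.031,-.049):
    X=o+ux*s+[0,0,.0274];print(s,proj(Wc,X).round(1),((proj(Wc,X)-[270,70])*4).round(),((proj(T,X)-[402,207])*600/54).round())
E
```

```text
holes (array([ 0.42431821, -0.35050738,  0.00924549]), np.float64(0.0011464468821228092)) (array([ 0.39130281, -0.33612309,  0.00971649]), np.float64(0.0004637004533851489))
handle (array([0.59976177, 0.25520045, 0.06621666]), np.float64(0.002612167786537507)) (array([0.59338378, 0.14270028, 0.06234915]), np.float64(0.0038661532392458603))
0.049 [363.9 111.4] [376. 165.] [387. 141.]
0.031 [352.9 120.9] [332. 204.] [358. 217.]
-0.031 [316.4 152.6] [185. 330.] [255. 482.]
-0.049 [306.2 161.4] [145. 366.] [225. 560.]
```

View pics/c5.png

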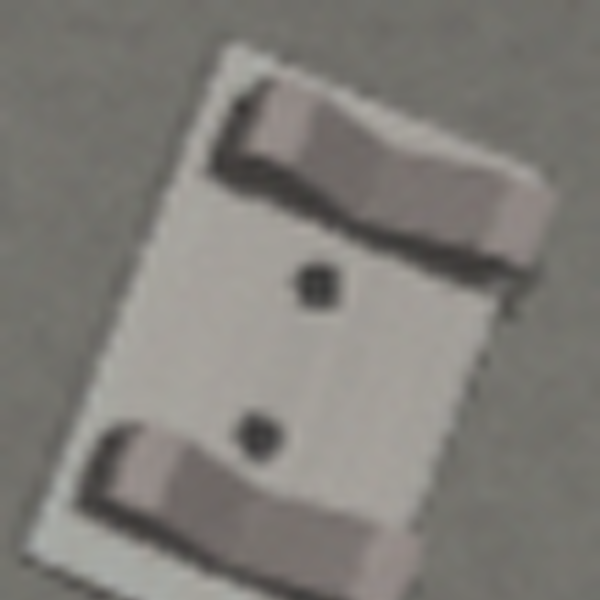

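{"api": "carry_out", "payload": {
  "commands": [
    [[2.87, -2.45, 0.1, 0], [2.87, -2.45, 0.1, 0], [2.87, -2.45, 0.1, 0], [2.87, -2.45, 0.1, 0], [2.87, -2.45, 0.1, 0], [2.87, -2.45, 0.1, 0], [2.87, -2.45, 0.1, 0], [2.87, -2.45, 0.1, 0], [2.87, -2.45, 0.1, 0], [2.87, -2.45, 0.1, 0], [2.87, -2.45, 0.1, 0], [2.87, -2.45, 0.1, 0], [2.87, -2.45, 0.1, 0], [2.87, -2.45, 0.1, 0], [0, 0, 0, 0]]
  ]
}}

```text
t: 2.08
tool_pos: [0.5667, 0.129, 0.2348]
orientation: [-3.061, -0.698, 0.002]
force: [1.2, 0.8, 0.4]
opening: 0.0502
```

{"api": "carry_out", "payload": {
  "commands": [
    [[0, 0, 0, -6.8], [0, 0, 0, -6.8], [0, 0, 0, -6.8], [0, 0, 0, -6.8], [0, 0, 0, -6.8], [0, 0, 0, -6.8], [0, 0, 0, -6.8], [0, 0, 0, -6.8], [0, 0, 0, -6.7], [0, 0, 0, 0]]
  ]
}}

```text
t: 2.92
tool_pos: [0.5656, 0.1233, 0.236]
orientation: [-2.281, -2.16, 0.002]
force: [-0.2, -0.8, 0.8]
opening: 0.0502
```

```bash
cat > snap.py <<'E'
from h import *
import pickle,sys
from scipy.spatial.transform import Rotation as R
s=robot.read_state();M=R.from_rotvec(s["orientation"]).as_matrix()
print(s["t"],np.round(s["tool_pos"],4),"x",M[:,0].round(3),"y",M[:,1].round(3),"ya",np.degrees(np.arctan2(M[1,1],M[0,1])).round(2),"F",np.round(s["force"],2),"op",s["opening"],"q",np.round(s["q"],2))
for a in sys.argv[1:]:
    n,f=a.split(":");P=par(n);cv2.imwrite(f"pics/{f}.png",robot.read_camera(n)[:,:,::-1]);pickle.dump(P,open(f+".pkl","wb"))
E
python3 snap.py wrist:w2 top:t2
```

```text
2.9167 [0.5656 0.1233 0.236 ] x [ 0.055  0.999 -0.001] y [ 0.999 -0.055 -0.001] ya -3.13 F [-0.17 -0.82  0.85] op 0.05015547977625222 q [ 0.13  0.07  1.54 -0.    1.53  0.18]
```

View pics/w2.png

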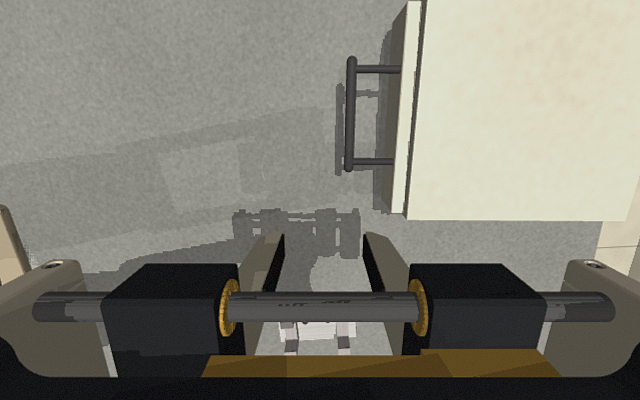

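```bash
python3 - <<'E'
from h import *
import pickle
T=par("top");W=pickle.load(open("w2.pkl","rb"));S=par("side")
a,b=(351.3,58),(348.5,170)
A=plane(W,a,.068);B=plane(W,b,.068);print(A,B,(A+B)/2,np.linalg.norm(A-B),np.arctan2(-(A-B)[0],(A-B)[1]))
print(tri(W,a,T,(177.5,156.25)),tri(W,b,T,(225,159)))
print(tri(W,a,S,(216.7,239.2)),tri(W,b,S,(248.7,220.8)))
E
```

```text
[0.60124875 0.25837344 0.068     ] [0.5949736  0.14205033 0.068     ] [0.59811117 0.20021189 0.068     ] 0.11649224887707901 -0.05389357948475945
(array([0.60275237, 0.2594445 , 0.05814997]), np.float64(0.0017623197501100165)) (array([0.59427409, 0.14238984, 0.06769546]), np.float64(0.0016293845311482129))
(array([0.59968504, 0.25672832, 0.06691281]), np.float64(0.004877911576966292)) (array([0.59538779, 0.13974567, 0.05841787]), np.float64(0.0013179920613057116))
```

{"api": "carry_out", "payload": {
  "commands": [
    [[3.95, 1.4, 0, 0], [3.95, 1.4, 0, 0], [0, 0, 3.5, 0], [0, 0, 3.5, 0], [0, 0, 3.5, 0], [0, 0, 2.8, 0], [0, 0, 2.0, 0], [0, 0, 2.0, 0], [0, 0, 0, 0]]
  ]
}}

```text
t: 3.77
tool_pos: [0.5943, 0.2002, 0.058]
orientation: [-2.287, -2.148, 0.012]
force: [-0.9, 0.6, -0.9]
opening: 0.05
```

{"api": "carry_out", "payload": {
  "commands": [
    [[0, 0, 0, 0], [0, 0, 0, 0], [0, 0, 0, 0], [0, 0, 0, 0], [0, 0, 0, 0], [0, 0, 0, 0]]
  ],
  "claw": 0.4,
  "grip_force": 20
}}

```text
t: 4.27
tool_pos: [0.5982, 0.2018, 0.0647]
orientation: [2.285, 2.155, 0.002]
force: [0.8, 0.7, -0.5]
opening: 0.0147
```

```bash
python3 snap.py side:s3
```

```text
4.2667 [0.5982 0.2018 0.0647] x [0.059 0.998 0.   ] y [ 0.998 -0.059  0.002] ya -3.37 F [ 0.79  0.67 -0.55] op 0.014680782539288333 q [0.24 0.35 1.55 0.   1.24 0.3 ]
```

View pics/s3.png

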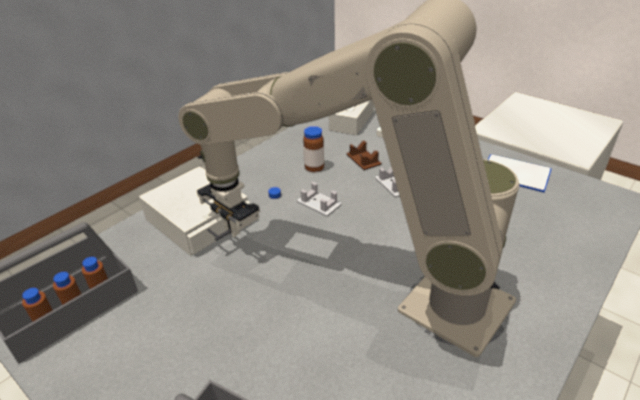

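{"api": "carry_out", "payload": {
  "commands": [
    [[0, 0, 0, 0], [0, 0, 0, 0], [0, 0, 0, 0], [0, 0, 0, 0]]
  ]
}}

```text
t: 4.65
tool_pos: [0.598, 0.2018, 0.0644]
orientation: [2.285, 2.155, 0.001]
force: [-1.3, -0.8, 4.9]
opening: 0.0106
```

{"api": "carry_out", "payload": {
  "commands": [
    [[0, -0.5, 0, 0], [0, -1.0, 0, 0], [0, -1.5, 0, 0], [0, -1.5, 0, 0], [0, -1.5, 0, 0], [0, -1.5, 0, 0], [0, -1.5, 0, 0], [0, -1.5, 0, 0], [0, -1.5, 0, 0], [0, -1.5, 0, 0], [0, -1.5, 0, 0], [0, -1.0, 0, 0], [0, -0.6, 0, 0], [0, 0, 0, 0], [0, 0, 0, 0], [0, 0, 0, 0]]
  ]
}}

```text
t: 5.98
tool_pos: [0.4319, 0.2119, 0.0643]
orientation: [2.285, 2.156, 0.002]
force: [-1.2, 1.4, 6.2]
opening: 0.0104
```

```bash
python3 snap.py side:s4 top:t4
```

```text
5.9833 [0.4319 0.2119 0.0643] x [0.058 0.998 0.001] y [ 0.998 -0.058  0.001] ya -3.34 F [-1.15  1.44  6.2 ] op 0.01043760057223763 q [ 0.35 -0.04  1.98  0.    1.2   0.41]
```

View pics/t4.png

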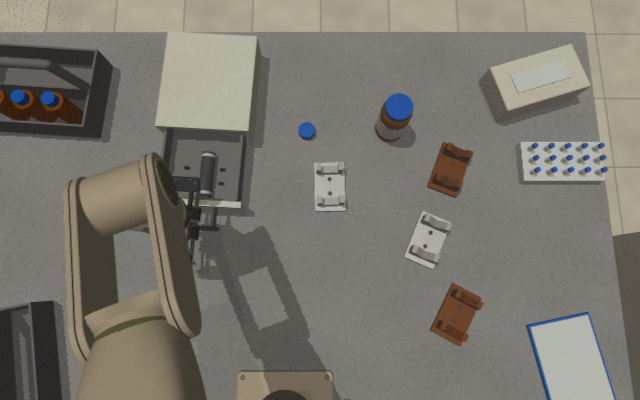

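{"api": "carry_out", "payload": {
  "commands": [
    [[0, 0, 0, 0], [0, 0, 0, 0], [0, 0, 0, 0], [0, 0, 0, 0], [0, 0, 0, 0], [0, 0, -1, 0], [0, 0, -2, 0], [0, 0, -3, 0], [0, 0, -4, 0], [0, 0, -4, 0], [0, 0, -4, 0], [0, 0, 0, 0]]
  ],
  "claw": 5
}}

```text
t: 7.08
tool_pos: [0.4355, 0.2128, 0.254]
orientation: [2.281, 2.152, 0.02]
force: [-0.6, -0.4, 1.1]
opening: 0.0502
```

```bash
python3 snap.py wrist:w5 top:t5 side:s5; python3 -c "
import cv2,numpy as np
t=cv2.imread('pics/t5.png');s=cv2.imread('pics/s5.png')
cv2.imwrite('pics/c6.png',np.hstack([cv2.resize(t[125:225,150:260],(396,360),interpolation=2),cv2.resize(s[160:270,150:270],(393,360),interpolation=2)]))"
```

```text
7.0833 [0.4355 0.2128 0.254 ] x [0.058 0.998 0.006] y [ 0.998 -0.059  0.013] ya -3.36 F [-0.57 -0.38  1.08] op 0.050192736371318616 q [ 0.35 -0.21  1.78  0.    1.56  0.41]
```

View pics/w5.png

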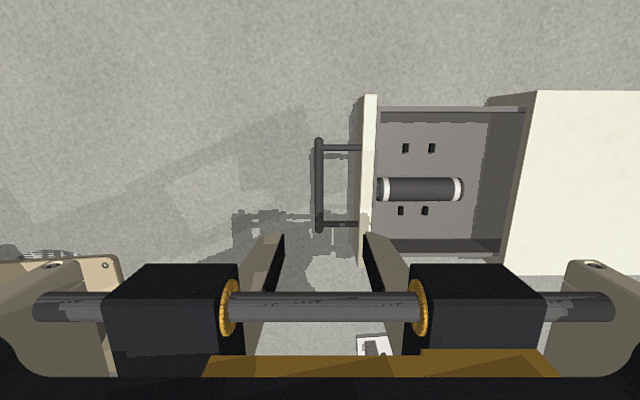

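View pics/c6.png

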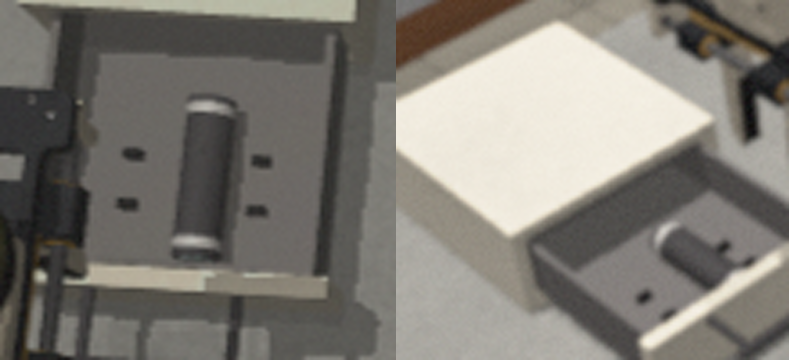

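```bash
python3 -c "
import cv2,numpy as np
t=cv2.imread('pics/w5.png')
cv2.imwrite('pics/c7.png',cv2.resize(t[135:225,355:485],(780,540),interpolation=2))"
```

```text
(no output)
```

View pics/c7.png

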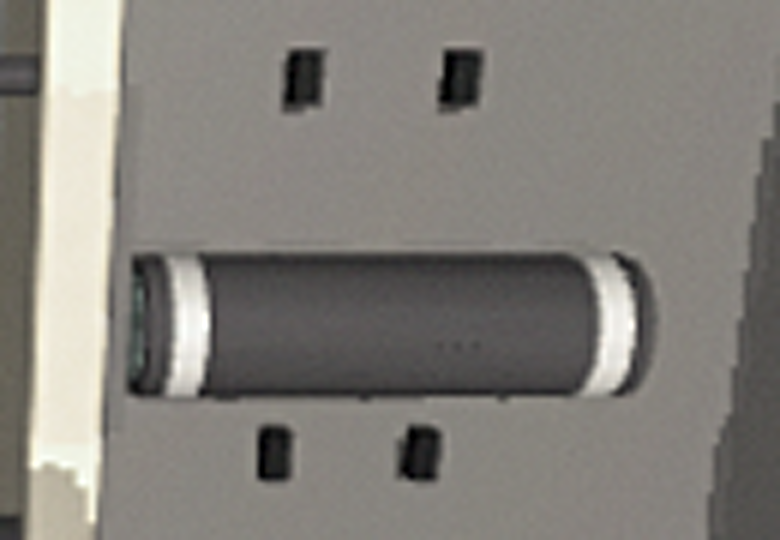

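```bash
python3 - <<'E'
from h import *
import pickle
W=pickle.load(open("w5.pkl","rb"));T=pickle.load(open("t5.pkl","rb"));S=pickle.load(open("s5.pkl","rb"))
f=lambda a,b:(355+a/6,135+b/6)
L,R=f(190,325),f(615,325)
for z in (.038,.053): A,B=plane(W,L,z),plane(W,R,z);print(z,A.round(4),B.round(4),((A+B)/2).round(4),np.linalg.norm(A-B).round(4),np.degrees(np.arctan2(*(B-A)[1::-1])))
g=lambda a,b:(150+a/3.6,125+b/3.6)
tl,tr=g(192,244),g(210,105)
print("top",plane(T,tl,.053).round(4),plane(T,tr,.053).round(4))
print(tri(W,L,T,tl),tri(W,R,T,tr))
for n,p in dict(r1=(303,80),r2=(462,80),r3=(275,455),r4=(422,455)).items(): print(n,plane(W,f(*p),.028).round(4))
print("plate inner",plane(W,f(122,325),.078).round(4))
a,b=plane(W,f(400,252),.038),plane(W,f(400,396),.038);print("width",np.linalg.norm(a-b))
E
```

```text
0.038 [0.5224 0.1946 0.038 ] [0.6182 0.1887 0.038 ] [0.5703 0.1917 0.038 ] 0.096 -3.5161837165630176
0.053 [0.5189 0.1984 0.053 ] [0.6109 0.1928 0.053 ] [0.5649 0.1956 0.053 ] 0.0921 -3.516183716563006
top [0.5149 0.194  0.053 ] [0.6099 0.1865 0.053 ]
(array([0.51870851, 0.19635601, 0.04477765]), np.float64(0.004103400734959351)) (array([0.61435244, 0.18969664, 0.04280582]), np.float64(0.0028945429709118582))
r1 [0.5496 0.2465 0.028 ]
r2 [0.5849 0.2444 0.028 ]
r3 [0.5449 0.1592 0.028 ]
r4 [0.5796 0.1571 0.028 ]
plate inner [0.4995 0.2057 0.078 ]
width 0.0334416550172579
```

{"api": "carry_out", "payload": {
  "commands": [
    [[-0.34, 3.27, 0, 0], [-0.34, 3.27, 0, 0], [-0.34, 3.27, 0, 0], [-0.34, 3.27, 0, 0], [0, 0, 0, 6.93], [0, 0, 0, 6.93], [0, 0, 0, 6.93], [0, 0, 0, 6.93], [0, 0, 0, 6.93], [0, 0, 0, 6.93], [0, 0, 0, 6.93], [0, 0, 0, 6.93], [0, 0, 0, 6.93], [0, 0, 0, 6.93], [0, 0, 0, 6.93], [0, 0, 0, 6.93], [0, 0, 0, 6.93], [0, 0, 0, 0], [0, 0, 0, 0]]
  ],
  "claw": 8
}}

```text
t: 8.82
tool_pos: [0.5607, 0.1899, 0.2417]
orientation: [3.139, -0.088, -0.005]
force: [-0.5, 0.5, 0.5]
opening: 0.0798
```

```bash
python3 snap.py wrist:w6 side:s6 top:t6
```

```text
8.8167 [0.5607 0.1899 0.2417] x [ 0.998 -0.056 -0.003] y [-0.056 -0.998  0.001] ya -93.23 F [-0.53  0.53  0.51] op 0.07979303829923705 q [ 0.24  0.11  1.5  -0.    1.54  1.87]
```

View pics/w6.png

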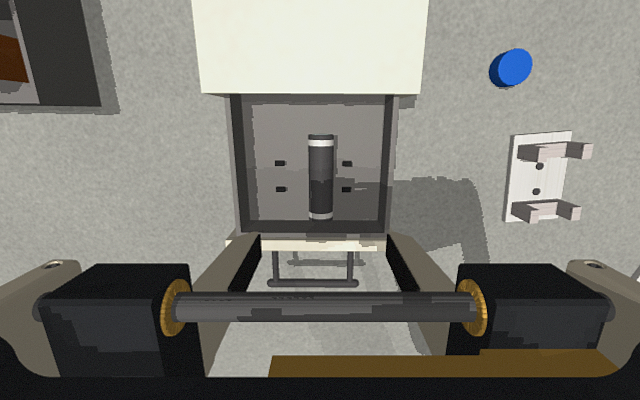

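View pics/s6.png

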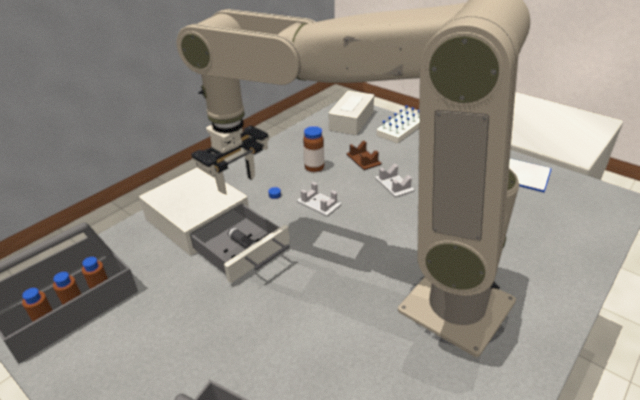

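```bash
python3 - <<'E'
from h import *
import pickle
W=pickle.load(open("w5.pkl","rb"));V=pickle.load(open("w6.pkl","rb"))
f=lambda a,b:(355+a/6,135+b/6)
im=cv2.imread("pics/w6.png")[125:230,290:350].min(2);m=(im>150)
n,_,st,ct=cv2.connectedComponentsWithStats(m.astype(np.uint8))
c=sorted([(st[i,4],*(ct[i]+[290,125])) for i in range(1,n) if st[i,4]>30])[::-1];print(c)
for (u,v) in ((320.8,143),(320.3,216)): print(plane(V,(u,v),.038).round(4),plane(V,(u,v),.053).round(4))
print(tri(V,(320.8,143),W,f(615,325)),tri(V,(320.3,216),W,f(190,325)))
cv2.imwrite("pics/c8.png",cv2.resize(cv2.imread("pics/w6.png")[120:240,250:390],(700,600),interpolation=2))
E
```

```text
[(np.int32(142), np.float64(319.9154929577465), np.float64(142.57746478873239))]
[0.6083 0.1893 0.038 ] [0.6095 0.1891 0.053 ]
[0.5126 0.1956 0.038 ] [0.5179 0.1951 0.053 ]
(array([0.61034249, 0.19087854, 0.05239711]), np.float64(0.0038751791753159916)) (array([0.51843371, 0.19665606, 0.05211933]), np.float64(0.0033832066925149297))
```

View pics/c8.png

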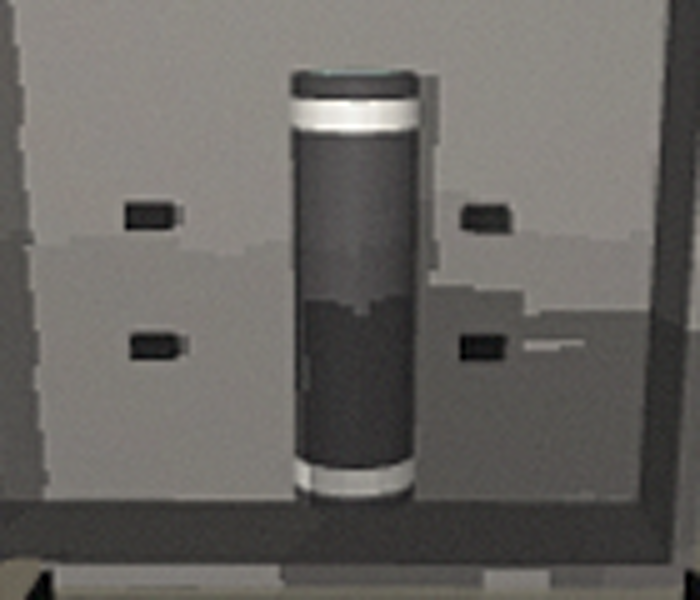

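{"api": "carry_out", "payload": {
  "commands": [
    [[0.36, -0.28, 0, 0], [0, 0, 3.5, 0], [0, 0, 3.5, 0], [0, 0, 3.5, 0], [0, 0, 3.5, 0], [0, 0, 2.5, 0], [0, 0, 1.5, 0], [0, 0, 0, 0], [0, 0, 0, 0], [0, 0, 0, 0], [0, 0, 0, 0]]
  ]
}}

```text
t: 9.88
tool_pos: [0.5671, 0.1932, 0.066]
orientation: [-3.139, 0.094, -0.006]
force: [-0.0, 0.9, 0.2]
opening: 0.0798
```

```bash
python3 snap.py side:s7 wrist:w7;  python3 -c "
import cv2,numpy as np
s=cv2.imread('pics/s7.png')
cv2.imwrite('pics/c9.png',cv2.resize(s[150:290,150:310],(640,560),interpolation=2))"
```

```text
9.8833 [0.5671 0.1932 0.066 ] x [ 0.998 -0.06   0.003] y [-0.06  -0.998 -0.001] ya -93.42 F [-0.03  0.87  0.25] op 0.0798151049484458 q [0.24 0.26 1.65 0.   1.22 1.87]
```

View pics/c9.png

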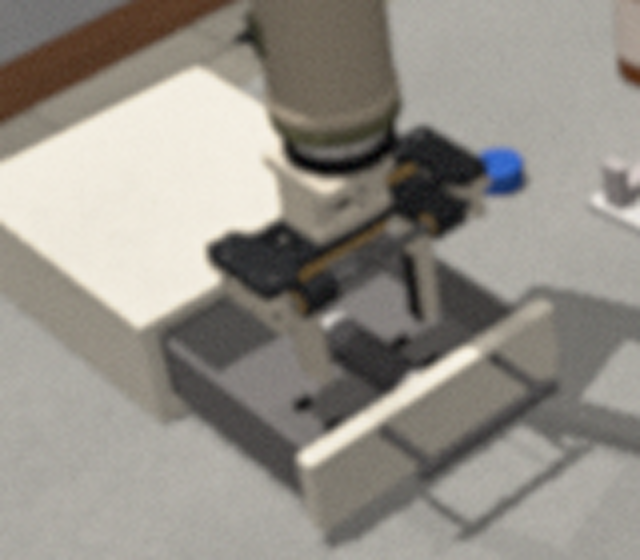

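View pics/w7.png

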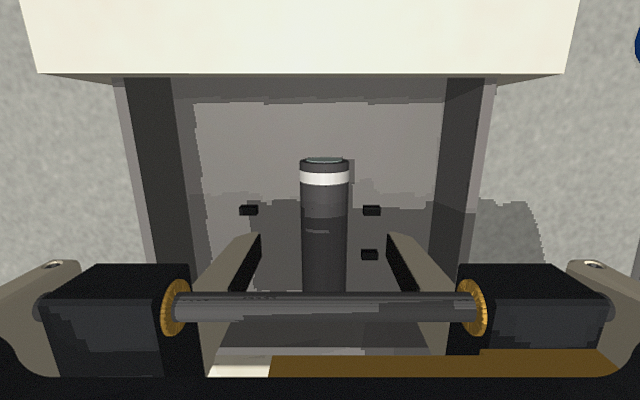

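{"api": "carry_out", "payload": {
  "commands": [
    [[-0.2, 0, 0.8, 0], [0, 0, 0.8, 0], [0, 0, 0.8, 0], [0, 0, 0, 0], [0, 0, 0, 0], [0, 0, 0, 0]]
  ]
}}

```text
t: 10.48
tool_pos: [0.5632, 0.1928, 0.0393]
orientation: [3.14, -0.095, -0.001]
force: [-0.0, 0.6, 0.0]
opening: 0.0799
```

{"api": "carry_out", "payload": {
  "commands": [
    [[0, 0, 0, 0], [0, 0, 0, 0], [0, 0, 0, 0], [0, 0, 0, 0], [0, 0, 0, 0], [0, 0, 0, 0], [0, 0, 0, 0], [0, 0, 0, 0], [0, 0, 0, 0], [0, 0, 0, 0]]
  ],
  "claw": 2.4,
  "grip_force": 30
}}

```text
t: 11.32
tool_pos: [0.5634, 0.1929, 0.0397]
orientation: [-3.14, 0.095, -0.0]
force: [-0.0, -0.5, 0.2]
opening: 0.0314
```

```bash
python3 snap.py
```

```text
11.3167 [0.5634 0.1929 0.0397] x [ 0.998 -0.06   0.   ] y [-0.06  -0.998 -0.   ] ya -93.45 F [-0.03 -0.48  0.24] op 0.03140928039510582 q [0.24 0.29 1.67 0.   1.18 1.87]
```

Gripped at 31.4 mm opening, which fits the 32 mm barrel. Lift gently.

{"api": "carry_out", "payload": {
  "commands": [
    [[0, 0, 0, 0], [0, 0, -1, 0], [0, 0, -2, 0], [0, 0, -2.5, 0], [0, 0, -2.5, 0], [0, 0, -2.5, 0], [0, 0, -2.5, 0], [0, 0, -2.5, 0], [0, 0, -2.5, 0], [0, 0, -2.0, 0], [0, 0, -1, 0], [0, 0, 0, 0], [0, 0, 0, 0], [0, 0, 0, 0]]
  ]
}}

```text
t: 12.48
tool_pos: [0.5625, 0.1927, 0.2476]
orientation: [3.139, -0.094, -0.005]
force: [0.2, 0.5, -2.4]
opening: 0.0317
```

```bash
python3 snap.py side:s8 wrist:w8
```

```text
12.4833 [0.5625 0.1927 0.2476] x [ 0.998 -0.06  -0.003] y [-0.06  -0.998  0.001] ya -93.44 F [ 0.17  0.54 -2.37] op 0.031723293125246695 q [0.24 0.11 1.48 0.   1.55 1.87]
```

View pics/w8.png

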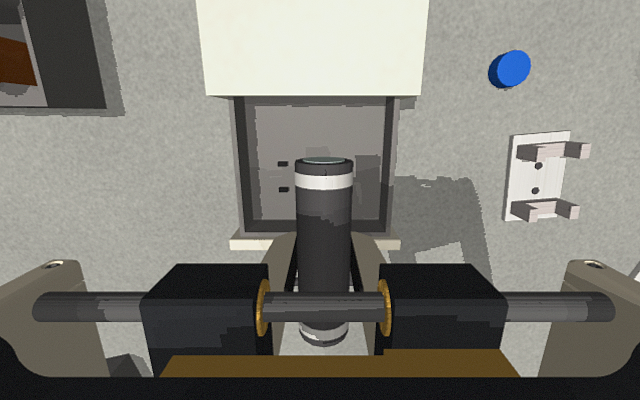

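View pics/s8.png

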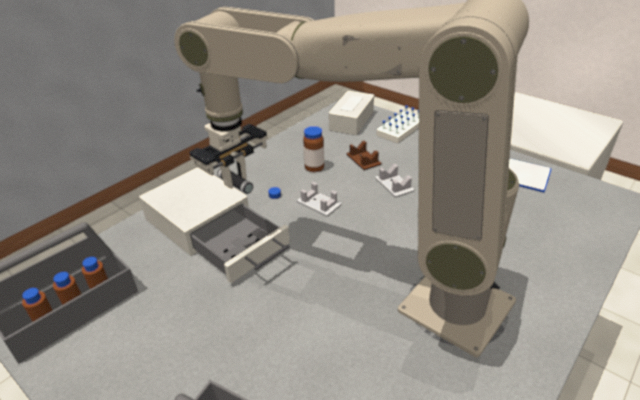

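```bash
python3 - <<'E'
from h import *
import pickle
from scipy.spatial.transform import Rotation as R
V=pickle.load(open("w8.pkl","rb"));s=robot.read_state();M=R.from_rotvec(s["orientation"]).as_matrix()
im=cv2.imread("pics/w8.png");cv2.imwrite("pics/c10.png",cv2.resize(im[150:350,270:380],(330,600),interpolation=2))
for uv in ((323.5,182.5),(324,331)):
    X=plane(V,uv,.262);print(X,(M.T@(X-s["tool_pos"])).round(4))
E
```

```text
[0.60885702 0.18900986 0.262     ] [ 0.0465  0.0008 -0.0148]
[0.51976547 0.19402511 0.262     ] [-0.0427  0.0012 -0.0145]
```

View pics/c10.png

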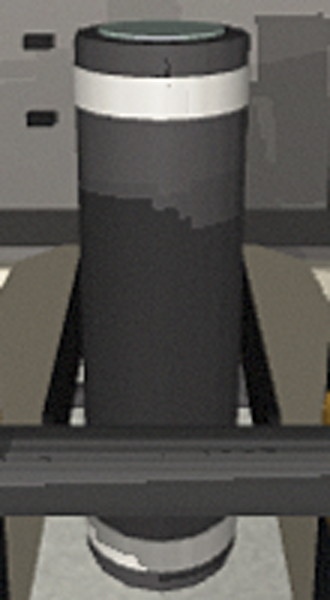

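{"api": "carry_out", "payload": {
  "commands": [
    [[-0.34, 1.51, 0, 0], [-0.684, 3.02, 0, 0], [-0.684, 3.02, 0, 0], [-0.684, 3.02, 0, 0], [-0.684, 3.02, 0, 0], [-0.684, 3.02, 0, 0], [-0.684, 3.02, 0, 0], [-0.684, 3.02, 0, 0], [-0.684, 3.02, 0, 0], [-0.684, 3.02, 0, 0], [-0.684, 3.02, 0, 0], [-0.684, 3.02, 0, 0], [-0.684, 3.02, 0, 0], [-0.684, 3.02, 0, 0], [-0.684, 3.02, 0, 0], [-0.684, 3.02, 0, 0], [-0.684, 3.02, 0, 0], [-0.684, 3.02, 0, 0], [-0.34, 1.51, 0, 0], [0, 0, 0, 0]]
  ]
}}

```text
t: 14.25
tool_pos: [0.406, -0.3449, 0.248]
orientation: [-3.139, 0.1, 0.004]
force: [0.3, 0.1, -3.2]
opening: 0.0312
```

{"api": "carry_out", "payload": {
  "commands": [
    [[0, 0, 0, 5.1], [0, 0, 0, 5.1], [0, 0, 0, 5.1], [0, 0, 0, 5.0], [0, 0, 0, 0], [0, 0, 0, 0], [0, 0, 0, 0]]
  ]
}}

```text
t: 14.83
tool_pos: [0.4079, -0.3418, 0.2491]
orientation: [-3.075, 0.641, 0.001]
force: [0.1, -0.7, -1.5]
opening: 0.0313
```

```bash
python3 snap.py side:s9 wrist:w9 top:t9
```

```text
14.8333 [ 0.4079 -0.3418  0.2491] x [ 0.917 -0.4   -0.001] y [-0.4   -0.917 -0.   ] ya -113.55 F [ 0.07 -0.7  -1.48] op 0.0313449742265899 q [-0.79 -0.06  1.65  0.    1.55  1.19]
```

View pics/w9.png

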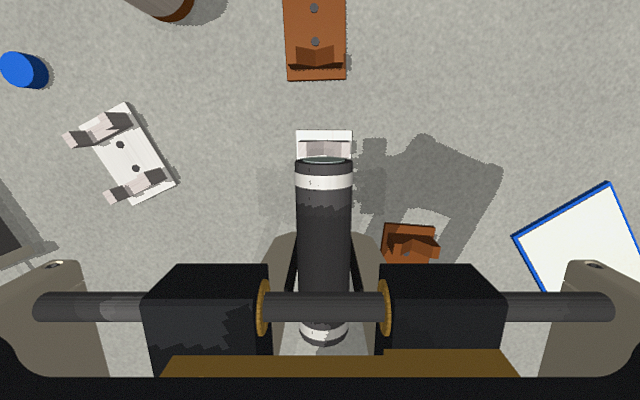

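View pics/s9.png

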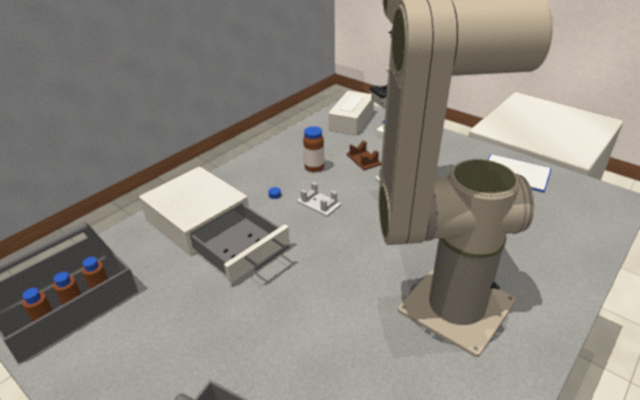

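```bash
python3 - <<'E'
from h import *
import pickle
from scipy.spatial.transform import Rotation as R
V=pickle.load(open("w9.pkl","rb"));s=robot.read_state();M=R.from_rotvec(s["orientation"]).as_matrix()
im=cv2.imread("pics/w9.png");cv2.imwrite("pics/c11.png",cv2.resize(im[115:205,280:370],(600,600),interpolation=2))
for n,s0 in (("V",.049),("V",.049)):
    a=-.414;o=np.array([.4084,-.3432,0]);ux=np.array([np.cos(a),np.sin(a),0]);uy=np.array([-ux[1],ux[0],0])
print([ ((proj(V,o+ux*.062+uy*w+[0,0,.01])-[280,115])*600/90).round() for w in (.038,-.038)])
for y in (1,-1): print("notch edge",((proj(V,o+ux*.049+uy*y*.0215+[0,0,.049])-[280,115])*600/90).round())
print("valley",((proj(V,o+ux*.049+[0,0,.0274])-[280,115])*600/90).round())
E
```

```text
[array([101.,  98.]), array([478.,  99.])]
notch edge [173. 179.]
notch edge [406. 179.]
valley [290. 170.]
```

View pics/c11.png

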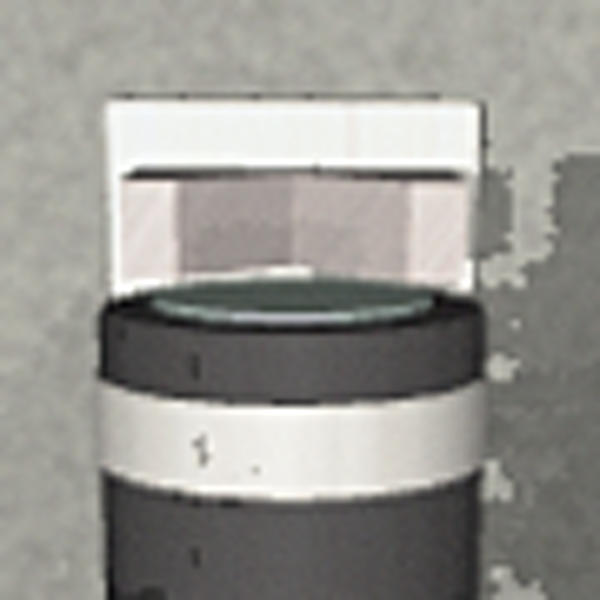

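{"api": "carry_out", "payload": {
  "commands": [
    [[-0.05, 0.09, 0, 0.1], [0, 0, 1.5, 0], [0, 0, 3.0, 0], [0, 0, 3.0, 0], [0, 0, 3.0, 0], [0, 0, 3.0, 0], [0, 0, 2.5, 0], [0, 0, 1.5, 0], [0, 0, 0.8, 0], [0, 0, 0, 0], [0, 0, 0, 0], [0, 0, 0, 0], [0, 0, 0, 0], [0, 0, 0, 0]]
  ],
  "grip_force": 45
}}

```text
t: 16.15
tool_pos: [0.4078, -0.3438, 0.0682]
orientation: [3.072, -0.649, 0.003]
force: [0.2, -0.3, -2.0]
opening: 0.0311
```

```bash
python3 snap.py top:t10 wrist:w10 side:s10; python3 -c "
import cv2,numpy as np
s=cv2.imread('pics/t10.png')
cv2.imwrite('pics/c12.png',cv2.resize(s[190:290,370:490],(720,600),interpolation=2))"
```

```text
16.15 [ 0.4078 -0.3438  0.0682] x [ 0.915 -0.404  0.002] y [-0.404 -0.915  0.001] ya -113.85 F [ 0.16 -0.31 -1.97] op 0.031148527926796597 q [-0.8   0.09  1.84  0.    1.21  1.19]
```

View pics/w10.png

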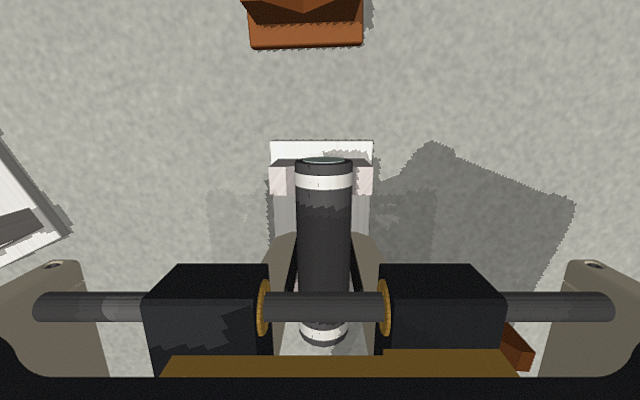

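View pics/c12.png

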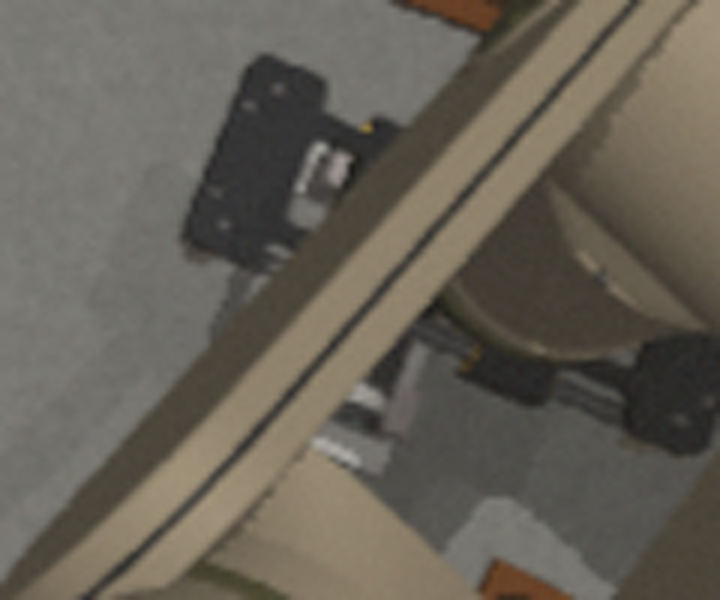

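```bash
python3 - <<'E'
from h import *
import pickle
im=cv2.imread("pics/w10.png");cv2.imwrite("pics/c13.png",cv2.resize(im[130:245,260:380],(780,747),interpolation=2)[:600])
E
```

```text
(no output)
```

View pics/c13.png

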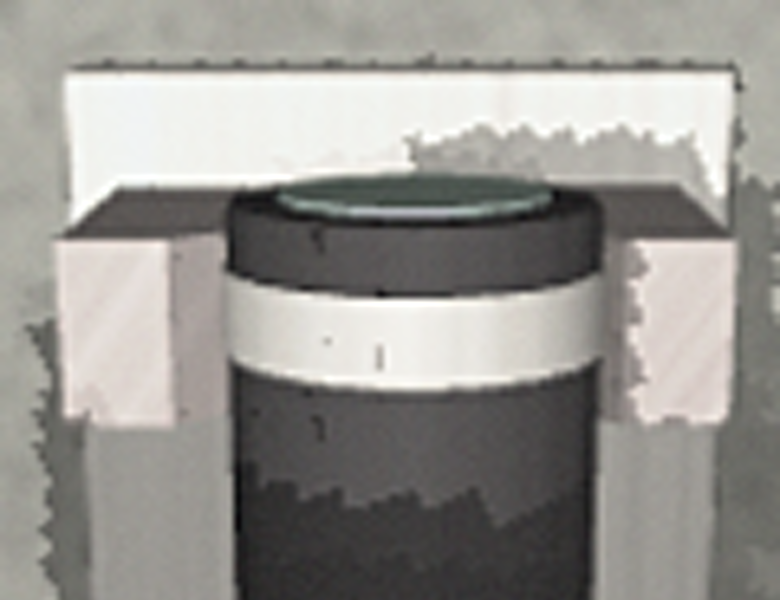

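{"api": "carry_out", "payload": {
  "commands": [
    [[0, -0.16, 0, 0], [0, 0, 0.4, 0], [0, 0, 0.4, 0], [0, 0, 0.3, 0], [0, 0, 0, 0], [0, 0, 0, 0], [0, 0, 0, 0], [0, 0, 0, 0]]
  ]
}}

```text
t: 16.97
tool_pos: [0.4078, -0.3416, 0.0557]
orientation: [3.074, -0.649, 0.0]
force: [0.5, 0.1, -3.2]
opening: 0.0312
```

```bash
python3 snap.py wrist:w11 side:s11; python3 - <<'E'
from h import *
im=cv2.imread("pics/w11.png");cv2.imwrite("pics/c14.png",cv2.resize(im[130:245,260:380],(780,747),interpolation=2)[:600])
E
```

```text
16.9667 [ 0.4078 -0.3416  0.0557] x [ 0.915 -0.404  0.   ] y [-0.404 -0.915  0.   ] ya -113.85 F [ 0.45  0.06 -3.18] op 0.031168771632439207 q [-0.79  0.11  1.85 -0.    1.18  1.19]
```

View pics/c14.png

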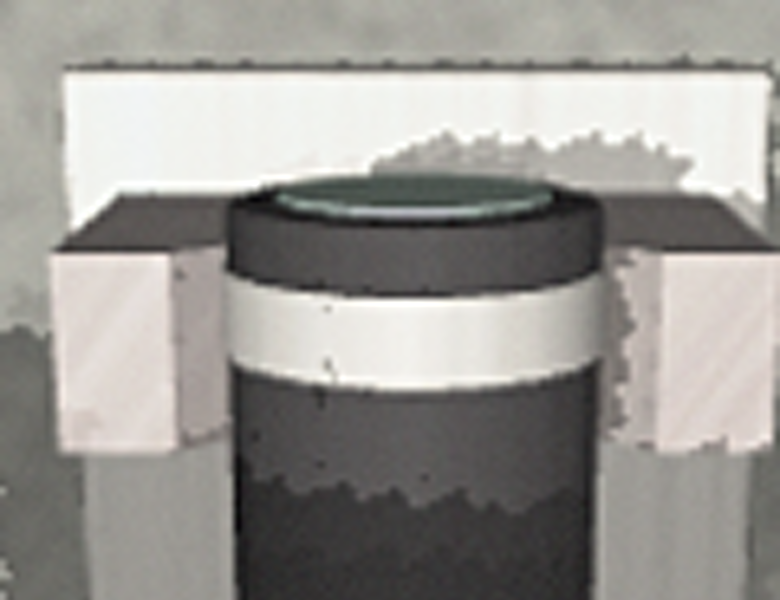

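{"api": "carry_out", "payload": {
  "commands": [
    [[0, 0, 0.15, 0], [0, 0, 0.1, 0], [0, 0, 0, 0], [0, 0, 0, 0], [0, 0, 0, 0], [0, 0, 0, 0]]
  ]
}}

```text
t: 17.57
tool_pos: [0.4077, -0.3415, 0.0532]
orientation: [3.074, -0.649, 0.0]
force: [0.5, 0.8, -1.6]
opening: 0.0311
```

{"api": "carry_out", "payload": {
  "commands": [
    [[0, 0, 0.1, 0], [0, 0, 0, 0], [0, 0, 0, 0], [0, 0, 0, 0], [0, 0, 0, 0]]
  ]
}}

```text
t: 17.98
tool_pos: [0.4077, -0.3415, 0.0522]
orientation: [3.074, -0.649, 0.0]
force: [0.8, 0.4, -2.5]
opening: 0.0309
```

{"api": "carry_out", "payload": {
  "commands": [
    [[0, 0, 0.1, 0], [0, 0, 0, 0], [0, 0, 0, 0], [0, 0, 0, 0], [0, 0, 0, 0]]
  ]
}}

```text
t: 18.4
tool_pos: [0.4078, -0.3418, 0.0516]
orientation: [3.073, -0.649, 0.001]
force: [-2.5, -0.3, 4.4]
opening: 0.0314
```

{"api": "carry_out", "payload": {
  "commands": [
    [[0, 0, 0.05, 0], [0, 0, 0, 0], [0, 0, 0, 0], [0, 0, 0, 0], [0, 0, 0, 0]]
  ]
}}

```text
t: 18.82
tool_pos: [0.4079, -0.3419, 0.0516]
orientation: [3.073, -0.649, 0.001]
force: [-3.9, 2.5, 10.6]
opening: 0.0312
```

{"api": "carry_out", "payload": {
  "commands": [
    [[0, 0, 0, 0], [0, 0, 0, 0], [0, 0, 0, 0], [0, 0, 0, 0], [0, 0, 0, 0]]
  ]
}}

```text
t: 19.23
tool_pos: [0.4079, -0.3418, 0.0515]
orientation: [3.073, -0.649, 0.001]
force: [-3.9, 1.4, 9.6]
opening: 0.0312
```

```bash
python3 snap.py wrist:w12 side:s12;python3 - <<'E'
from h import *
import pickle
from scipy.spatial.transform import Rotation as R
s=robot.read_state();M=R.from_rotvec(s["orientation"]).as_matrix();print(M.T@s["force"],M.T@np.array(s["wrist_torque"]))
im=cv2.imread("pics/w12.png");cv2.imwrite("pics/c15.png",cv2.resize(im[130:245,260:380],(780,747),interpolation=2)[:600])
cv2.imwrite("pics/c16.png",cv2.resize(im[300:350,280:370],(720,400),interpolation=2))
V=pickle.load(open("w12.pkl","rb"))
for uv in ((323.7,182),(324,331.5)):
    X=plane(V,uv,.0655);print(X,(M.T@(X-s["tool_pos"])).round(4))
E
```

```text
19.2333 [ 0.4079 -0.3418  0.0515] x [ 0.915 -0.404  0.   ] y [-0.404 -0.915  0.   ] ya -113.85 F [-3.91  1.41  9.57] op 0.03123444290324938 q [-0.79  0.12  1.85 -0.    1.18  1.19]
[-6.21862093  0.220533   -8.46154297] [ 0.06429917 -0.89522833 -0.03109952]
[ 0.45030678 -0.36175369  0.0655    ] [ 0.0469  0.0011 -0.0139]
[ 0.36775373 -0.32554104  0.0655    ] [-0.0433  0.0013 -0.014 ]
```

View pics/c15.png

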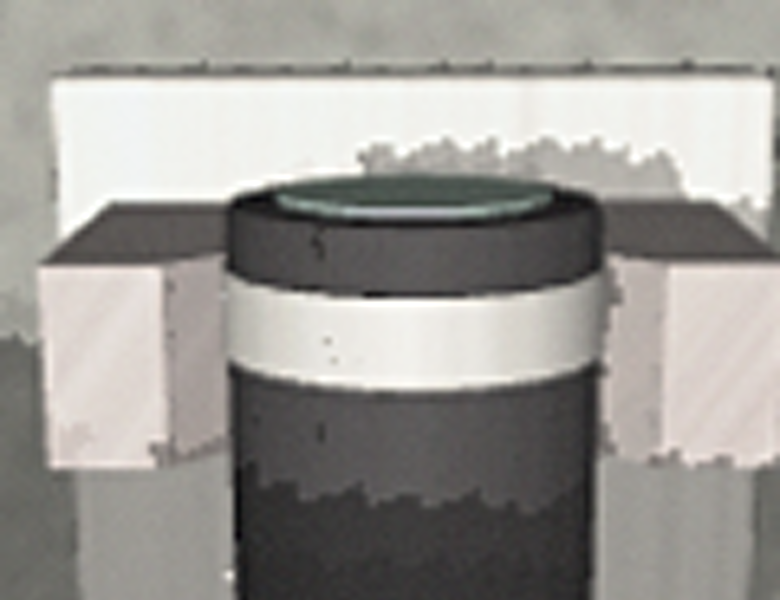

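View pics/c16.png

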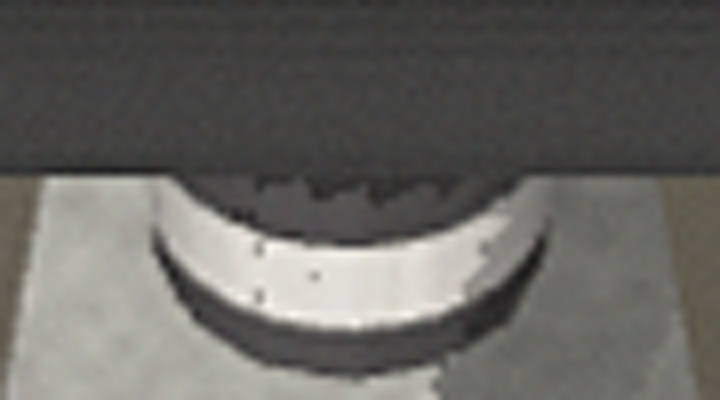

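{"api": "carry_out", "payload": {
  "commands": [
    [[-0.05, 0, 0, 0], [0, 0, 0, 0], [0, 0, 0, 0], [0, 0, 0, 0], [0, 0, 0, 0], [0, 0, 0, 0]]
  ]
}}

```text
t: 19.83
tool_pos: [0.4079, -0.3418, 0.0516]
orientation: [3.073, -0.649, 0.002]
force: [-1.9, -0.1, 6.3]
opening: 0.0312
```

```bash
cat > f.py <<'E'
from h import *
from scipy.spatial.transform import Rotation as R
for i in range(6):
    s=robot.read_state();M=R.from_rotvec(s["orientation"]).as_matrix();print(round(s["t"],3),np.round(s["tool_pos"],4),(M.T@s["force"]).round(2),(M.T@np.array(s["wrist_torque"])).round(2))
    robot.read_camera("side")
E
python3 f.py
```

```text
19.833 [ 0.4079 -0.3418  0.0516] [-1.68  0.81 -6.32] [ 0.11 -0.4  -0.08]
19.883 [ 0.4078 -0.3419  0.0516] [-2.53 -0.75 -7.44] [ 0.11 -0.36 -0.04]
19.933 [ 0.4079 -0.3418  0.0516] [-2.51  0.45 -7.02] [ 0.06 -0.38 -0.  ]
19.983 [ 0.4078 -0.3418  0.0516] [-2.05 -0.38 -7.13] [ 0.09 -0.41 -0.02]
20.033 [ 0.4079 -0.3419  0.0516] [-3.09 -0.09 -7.18] [ 0.08 -0.35 -0.1 ]
20.083 [ 0.4078 -0.3418  0.0516] [-1.95 -0.14 -6.98] [ 0.03 -0.42 -0.08]
```

{"api": "carry_out", "payload": {
  "commands": [
    [[-0.05, 0, 0.04, 0], [0, 0, 0, 0], [0, 0, 0, 0], [0, 0, 0, 0], [0, 0, 0, 0], [0, 0, 0, 0]]
  ]
}}

```text
t: 20.63
tool_pos: [0.4078, -0.3419, 0.0516]
orientation: [3.073, -0.649, 0.004]
force: [-0.5, 1.4, 7.6]
opening: 0.0311
```

```bash
python3 f.py; python3 snap.py wrist:w13 top:t13; python3 - <<'E'
from h import *
im=cv2.imread("pics/w13.png");cv2.imwrite("pics/c17.png",cv2.resize(im[130:245,260:380],(780,747),interpolation=2)[:600])
E
```

```text
20.633 [ 0.4078 -0.3419  0.0516] [-0.97 -1.07 -7.61] [ 0.21 -0.27 -0.07]
20.683 [ 0.4078 -0.3418  0.0516] [-1.63 -0.33 -8.34] [ 0.21 -0.25 -0.04]
20.733 [ 0.4078 -0.3418  0.0516] [-0.84  0.25 -8.29] [ 0.14 -0.27 -0.06]
20.783 [ 0.4079 -0.3418  0.0516] [-1.09 -0.19 -9.48] [ 0.17 -0.24 -0.09]
20.833 [ 0.4078 -0.3418  0.0516] [-1.23 -0.44 -8.17] [ 0.12 -0.26 -0.02]
20.883 [ 0.4078 -0.3418  0.0516] [-1.44 -1.25 -8.46] [ 0.2  -0.22 -0.07]
20.9333 [ 0.4079 -0.3418  0.0516] x [ 0.915 -0.404  0.003] y [-0.404 -0.915  0.001] ya -113.85 F [-1.21  0.72  8.35] op 0.031050925881307388 q [-0.79  0.11  1.85  0.    1.17  1.19]
```

View pics/c17.png

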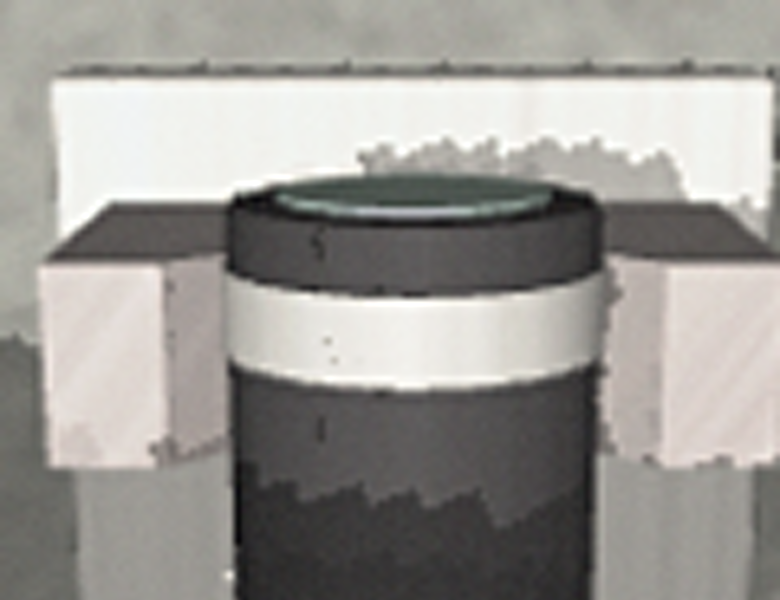

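View pics/t13.png

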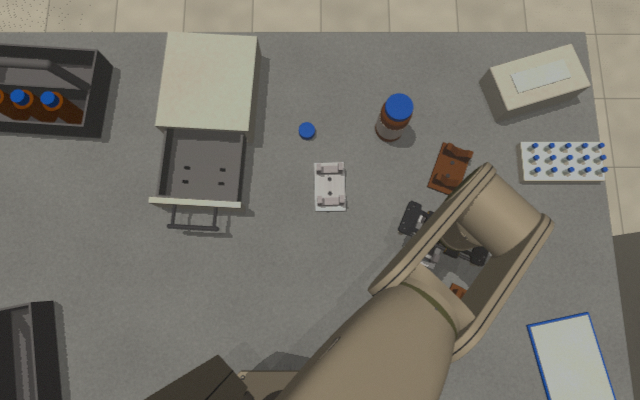

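{"api": "carry_out", "payload": {
  "commands": [
    [[-0.02, 0, 0.03, 0], [0, 0, 0, 0], [0, 0, 0, 0], [0, 0, 0, 0], [0, 0, 0, 0], [0, 0, 0, 0], [0, 0, 0, 0], [0, 0, 0, 0]]
  ]
}}

```text
t: 21.7
tool_pos: [0.4078, -0.3419, 0.0516]
orientation: [3.073, -0.649, 0.004]
force: [-1.8, 1.7, 9.9]
opening: 0.0309
```

```bash
python3 f.py
```

```text
21.7 [ 0.4078 -0.3419  0.0516] [-2.32 -0.81 -9.89] [ 0.22 -0.31  0.02]
21.75 [ 0.4078 -0.3418  0.0515] [-2.33 -1.04 -9.21] [ 0.25 -0.27 -0.06]
21.8 [ 0.4078 -0.3418  0.0515] [ -2.12  -1.   -10.31] [ 0.25 -0.31 -0.08]
21.85 [ 0.4078 -0.3419  0.0516] [-1.36  0.1  -9.44] [ 0.24 -0.34 -0.  ]
21.9 [ 0.4078 -0.3419  0.0516] [ -1.82  -1.44 -10.04] [ 0.21 -0.35 -0.06]
21.95 [ 0.4078 -0.3419  0.0516] [-2.23 -1.52 -8.92] [ 0.21 -0.3  -0.05]
```

```bash
python3 -c "
from plant import robot
print(robot.close_job())"
```

```text
the job is handed in; nothing more can be done
None
```

I handed the job in at about 22 s of the 58 s limit. The barrel is in the V-block, still gripped and pressed down; the hand-in gives no verdict.

- **Drawer:** I pulled it open by about 166 mm.
- **Barrel in the drawer:** once the drawer was open, the barrel lay along the slide between the ribs, not across it as described. I gripped it in that position, with the fingers between the ribs.
- **Placing:** I chose the pale block with V notches at top-camera pixel (430,240), not the square-notched one at (330,187) or the two brown ones. I corrected the sideways position once, by 1.6 mm, using the wrist camera before lowering.

My last checks before handing in:

| Check | Reading | Asked for |
|---|---|---|
| Downward press on top of the weight | steady at 9 to 10 N | about 10 N |
| Force on each sloping side (worked out from the press, not measured) | about 8 N | over 3.5 N, never above 60 N |
| Gripper opening | 31 mm at 45 N grip setting | 32 mm barrel diameter |
| Barrel axis above the block's foot | about 50 mm | 46 to 52.5 mm |
| Sideways offset in the wrist picture | about 0.1 mm | within 3 mm |
| Lengthwise offset | about 1 mm | within 12 mm |
| Angle to the notches | about 0.002 rad | below 0.05 rad |

- **Side force:** about 2 N remained along the notches, and up to 1.5 N across them. I reduced the lengthwise force from about 6 N but did not remove it.
- **Bottle and cap:** both were at the same pixels in the top view as at the start.
- **Disagreements:** the two camera triangulations of the handle gave its height as 58 to 68 mm against the stated 68 mm. The grasp on it still held.

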